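# Pack away the soap stock and bolt the chest

### The arm

A 7-joint arm with a two-finger parallel gripper is mounted at the origin on the work surface. World frame = base frame: x ahead of the robot, y to its left, z up, the work surface at z = 0. Lengths are in m, angles in rad, forces in N, time in s.
With the tool pointing down it reaches from about 0.4 to 0.75 m from the base axis. Payload 19.5 kg.
Tool frame: the origin (TCP) lies at the very end of the fingers, on their centre line; the grasp point (between the pads) lies tcp_to_grasp behind it (tcp_to_grasp is the distance from the TCP to the grasp point, in m); z points along the fingers, y is the line along which they close (so a half turn about z gives the same grasp; the last joint's range is limited). The gripper opens to 85 mm and grips with 20 to 120 N. Pads are 22 mm wide; open, the fingers measure 114 mm over their backs; the gripper's body (76 mm by 85 mm) begins 54 mm behind the grasp point. The pads swing forward as they close: fully open they stand 13 mm farther back than shut.
Start: joints at [-1.187, 0.707, -0.028, 1.485, 0.022, 0.951, -0.075], TCP at [0.237, 0.524, 0.231] pointing down, gripper open.
Joint ranges: [-2.71, 2.71], [-0.32, 2.16], [-1.57, 1.52], [0, 2.45], [-1.46, 4.6], [0, 2.02], [-2.83, 2.83]. Speed limits (rad/s): [1.89, 1.89, 2.57, 2.57, 3.01, 3.01, 3.01].

### API

Orientations are given as a rotation vector (axis times angle).
In Python, from rig import * gives the robot as it stands.
- The arm moves only by the tool move_arm, never from a script. Its argument "steps" is a list of rows, each a list of 3 entries, a list of its own where there are three numbers: the shift along the tool's x, y, z in cm, then the turn, a rotation vector about the tool's x, y, z in degrees, then the opening in per cent of the stroke, from 0 (shut) to 100 (fully open). A call has 1 to 5 rows; each row is the pose to reach, as a shift and turn from the pose commanded when the call began, along the tool's axes at that moment; what a row does not reach only later rows make up. A row lasts 1/8 s, in which the tool goes at most 62.5 mm and 10.7 degrees, less where a joint would pass 70% of its speed; a pose out of reach is approached as far as the arm can. A call with a gripper value outside its range is refused whole. The fingers move at their own pace and stop on an object; the grip force is fixed at half the most. Time passes only in rows, so rows that repeat a pose let the fingers close. It gives the time, the measured TCP pose, the force, the opening and the grip force at its end, in the units of the state.
- get_state(): the state, without advancing time (a new reading comes with each control period).
- grab_frame(name): name is "side" or "top"; returns a dict with "frame" (480x640x3 uint8, blue, green, red), "fovy" (degrees; the focal length in pixels is half the picture's height over the tangent of half this angle, whatever the lens; pixels are square), "cx", "cy" (the principal point, pixels), "R" (3x3) and "t" (3): a world point X has camera coordinates R X + t. Camera axes: x right, y down, z forward; pixel columns grow to the right and rows downward; lengths in m; the calibration is good to about 2 mm. A picture is of the moment at which its call begins. There is no depth.
- job_done(): hands the job in; it is judged then, once.
The state is a dict: "clock": time; "qpos": joint angles; "joint_velocities": joint speeds; "effort": joint torques, N m; "tool_pos": TCP position; "tcp_rot": TCP orientation; "ft_force": force on the tool from outside, world axes, zero at the start; "torque": the same for the moment, N m; "gripper_width": finger opening in m; "grip_force": force on a finger pad.
Only numpy, scipy, OpenCV 4.12 (cv2) and the standard library are available. Lean on these libraries where they do the work, as an engineer would, in place of code of your own. Each camera call takes 0.05 s, during which the arm holds its last target. There are 200 camera calls.

### The job

Shut up the soap chest on the shop counter for the night: first draw its bolt fully back, then put every soap bar and round tin from the counter into the chest. Lay the cover in the opening, grip side up, and press it down until it sits level and flush with the rim; then slide the bolt right across over the cover and turn its handle fully down into the notch. Do not disturb the candle, the blue bowl or the vase.

Things in the scene. Friction and masses are not known exactly. Their poses are not given: they have to be found in the camera images.
- chest: Open-topped pine chest, fixed. Origin: under the middle of its opening, at counter height; z up. Opening 180 mm along its x, 200 mm along its y, walls 12 mm, rim 75 mm above the counter, inner floor at 10 mm. A solid deck level with the rim, on its +y side (y 112 to 215 mm), carries the bolt. One layer of four soaps and tins fits, 2 by 2; kept within 79 mm of the middle in x they clear the strips.
- strip_near (a joint): White plastic strip along the inside of the chest's -x wall, 10 mm wide, 180 mm long, on which the cover rests. 0: up, top 72 mm above the counter; 0.007: pressed down, top at 65 mm, the cover then flush with the rim. Slides stiffly and does not spring back; about 10 N down on the cover moves both strips. While they are up, the cover stands in the bolt's way.
- strip_far (a joint): The like strip along the chest's +x wall.
- bolt (a joint): Travel (m) of a steel barrel bolt, towards the chest's -y. Rod 14 mm thick along the chest's y, axis at chest x = 0, z = 86 mm. 0: fully drawn back, tip clear of the opening; 0.05: fully across, 38 mm over the opening, 4 mm above a flush cover. Starts part-way across. About 2 N moves it; it stays where left.
- bolt_handle (a joint): Angle (rad) of the bolt's handle about the rod: 0 straight up, growing towards the chest's -x, to 1.4 fully down in the notch. A 30 mm high steel fence on that side of the rod, 14 mm from its axis, stops it at about 0.35, except at the notch, the gap that the stem meets at bolt travel 0.043 to 0.05 (middle 0.047). About 1 N at the knob turns it; it stays where left.
- bolt_knob (a point): Centre of the steel ball knob, 22 mm across, on a 10 mm stem, 45 mm from the rod's axis. With the bolt drawn back and the handle up it is at x 0, y 185, z 131 mm of the chest.
- cover_grip (a point): Loose plywood cover, 172 (its x) x 192 (y) x 10 mm, with a wooden grip block on top, 26 (x) x 90 (y) x 40 mm high. The point is the middle of the block, 30 mm above the cover's underside; z up. Starts flat on the counter, a quarter turn or so from how it goes in: its x along the chest's x, either way round. Seated flush the point is at 95 mm (102 with the strips up). 0.32 kg.
- soap_a_center (a point): First soap bar, 70 x 44 x 26 mm (along its own x, y, z), cream with a brown paper band, lying flat on the counter; the point is its centre, 13 mm above its underside. May be absent. Mass about 0.11 kg.
- soap_b_center (a point): Second soap bar, 70 x 44 x 26 mm (along its own x, y, z), cream with a brown paper band, lying flat on the counter; the point is its centre, 13 mm above its underside. May be absent. Mass about 0.11 kg.
- tin_a_center (a point): First round black tin with a metal lid, 60 mm across and 26 mm high, standing flat on the counter; the point is its centre, 13 mm above its underside. May be absent. Mass about 0.09 kg.
- tin_b_center (a point): Second round black tin with a metal lid, 60 mm across and 26 mm high, standing flat on the counter; the point is its centre, 13 mm above its underside. May be absent. Mass about 0.09 kg.
- candle: Bystander: candle in a glass, 76 mm across, 85 mm high; origin at its underside. Leave alone.
- dish: Bystander: blue bowl, 100 mm across, 40 mm high; origin at its underside. Leave alone.
- vase: Bystander: squat blue vase, 90 mm across, 85 mm high; origin at its underside. Leave alone.
Mind the look-alikes: they are no part of the job. What is shaped like the part that bears tin_b_center but green, red or turquoise is not meant.

How it is judged:
By the outcome, as a careful person would: the job done as asked, in the order asked, and still so for the second after the job is handed in, with the robot touching nothing.
Of soap_a, tin_a, soap_b, tin_b only 2 to 4 are there at a start; the rules pass over those that are not, and their reading is None.
At some moment in a run one of soap_a, tin_a, soap_b, tin_b, cover may be knocked a few centimetres aside while the robot is not near it.
Once in a run the grip may slacken for a moment while it holds something.
It also fails if it takes over 208 s, if anything falls off the work surface, if the arm or the gripper's body presses on something with over 40 N, if the wrist force passes 120 N, or if a joint passes its speed limit or range.

## Working session

There is one attempt and no reset: what is moved stays moved. The work goes in short steps, Python scripts to look and compute and a tool call to move; the robot and the scene stay as the last step left them, time stands still between calls to the robot, and variables do not carry over. Pictures are saved under pics/ and viewed, at most 14 in all, crops included, and the job is handed in when it is done.

Besides the shell and the picture viewer there is one more tool, called after "Emit:" as name(argument=value, ...) on one line, values as JSON. move_arm: Moves the arm, as the interface text tells. Its arguments: {"type":"object","properties":{"steps":{"type":"array"}},"required":["steps"]}

```bash
ls; mkdir -p pics; python3 - <<'E'
from rig import *
import cv2,json
s=get_state(); print({k:(v if not hasattr(v,'tolist') else v.tolist()) for k,v in s.items()})
for n in("side","top"):
    f=grab_frame(n); cv2.imwrite(f"pics/{n}0.png",f["frame"]); print(n,f["fovy"],f["cx"],f["cy"],f["R"],f["t"], [k for k in f])
E
```

```text
pics
{'clock': 0.0, 'qpos': [-1.1867022614306717, 0.7071002442595489, -0.027655073598317804, 1.4850304865986534, 0.021996187762728277, 0.950870973573493, -0.07551150302979985], 'joint_velocities': [4.409357002762105e-05, -0.0003250625543681828, 0.000718809640901234, 0.00019006483094671678, 0.00043099633811690384, 0.0013356144377618096, -0.0007679904467749974], 'effort': [-0.0007346899656113237, -88.32209587097168, 1.2346428260207176, -23.615641593933105, 0.016878568567335606, 0.006667222478426993, -9.832242540142033e-06], 'tool_pos': [0.23737120920824556, 0.5234184029292775, 0.23082127537612987], 'tcp_rot': [-0.6637223321643854, -3.0704482167386757, 0.0017025049366346662], 'ft_force': [-0.34514071275004166, -0.22639172687749437, -0.39660726265517493], 'torque': [0.013344964562411955, -0.00017511128306685604, 0.0007008877713177448], 'grip_force': 0.0, 'gripper_width': 0.0855216516674805}
side 44.938948370780906 311.3459958340252 233.22816315085058 [[ 0.9207087  -0.39006138  0.01214943]
 [-0.23828433 -0.58656108 -0.77405857]
 [ 0.30905674  0.70978744 -0.63299741]] [-0.56565589  0.20457758  1.13679257] ['frame', 'fovy', 'cx', 'cy', 'R', 't']
top 51.20287330121139 327.8975050856403 232.2909503836395 [[-0.01820951 -0.99967577  0.0177978 ]
 [-0.99537459  0.01644602 -0.09465176]
 [ 0.09432837 -0.01943905 -0.99535134]] [-0.02529333  0.62304506  0.99804462] ['frame', 'fovy', 'cx', 'cy', 'R', 't']
```

View pics/top0.png

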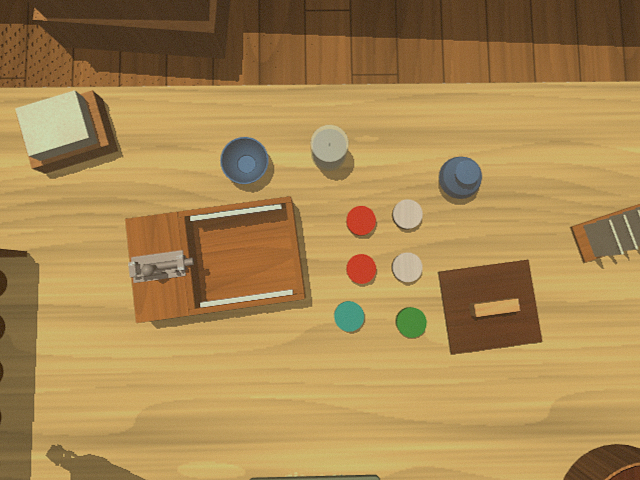

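View pics/side0.png

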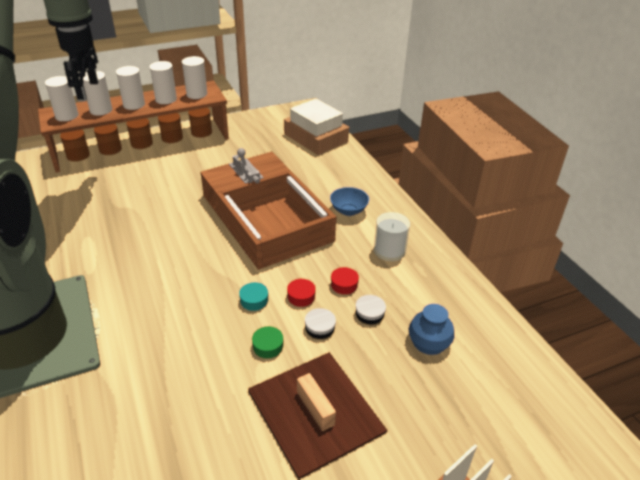

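Top view: candidates for the tins are whitish-lidded discs at (407,214) and (407,267), red at (361,221) and (361,269), turquoise at (349,317), green at (411,322). Only the two pale metal-lidded black ones fit; there are no soaps. I'll confirm in a crop.

```bash
cat > h.py <<'E'
from rig import *
import cv2,numpy as np
from scipy.spatial.transform import Rotation as Ro
def ray(f,uv):
    F=240/np.tan(np.radians(f["fovy"]/2)); R=np.array(f["R"]); t=np.array(f["t"])
    d=R.T@np.array([(uv[0]-f["cx"])/F,(uv[1]-f["cy"])/F,1]); return -R.T@t,d
def onz(f,uv,z):
    c,d=ray(f,uv); return c+d*(z-c[2])/d[2]
def proj(f,X):
    F=240/np.tan(np.radians(f["fovy"]/2)); p=np.array(f["R"])@np.array(X)+f["t"]
    return p[:2]/p[2]*F+[f["cx"],f["cy"]]
def tri(f1,u1,f2,u2):
    a,d=ray(f1,u1); b,e=ray(f2,u2); s=np.linalg.lstsq(np.c_[d,-e],b-a,rcond=None)[0]
    p,q=a+d*s[0],b+e*s[1]; return (p+q)/2,np.linalg.norm(p-q)
def blobs(m,amin):
    n,l,s,c=cv2.connectedComponentsWithStats(m.astype(np.uint8))
    return [(c[i],s[i],l==i) for i in range(1,n) if s[i,4]>=amin]
def rect(f,mask,z):
    p=np.argwhere(mask)[:,::-1]; w=np.array([onz(f,q,z)[:2] for q in p])
    c,wh,a=cv2.minAreaRect((w*1000).astype(np.float32)); return np.array(c),wh,a
def tool():
    s=get_state(); return np.array(s["tool_pos"]),Ro.from_rotvec(s["tcp_rot"]),s
def rel(target,yaw=None):
    """cm shift in tool axes to target (m); turn about tool z in deg so tool y is along world yaw (deg)"""
    p,R,s=tool(); d=R.inv().apply(np.array(target)-p)*100
    m=R.as_matrix(); out=[d.round(2).tolist(), "tool y yaw %.1f"%np.degrees(np.arctan2(m[1,1],m[0,1])), "tilt",np.round(m[:,2],3).tolist()]
    if yaw is not None:
        # desired: z down, y along yaw
        y=np.radians(yaw); Y=np.array([np.cos(y),np.sin(y),0]); Z=np.array([0,0,-1.]); 
        D=np.c_[np.cross(Y,Z),Y,Z]; out.append(("turn",np.degrees((R.inv()*Ro.from_matrix(D)).as_rotvec()).round(1).tolist()))
    return out
E
python3 - <<'E'
from h import *
f=grab_frame("top"); im=f["frame"]; h=cv2.cvtColor(im,cv2.COLOR_BGR2HSV)
print("cam",-np.array(f["R"]).T@f["t"])
w=(h[...,1]<60)&(h[...,2]>140)
for c,s,m in blobs(w,100):
    if 180<c[0]<550 and c[1]>100: print("white",c.round(1),s, [x for x in rect(f,m,.026)], "z72",[x for x in rect(f,m,.072)])
dk=(h[...,2]<95); dk[:250]=0;dk[360:]=0;dk[:,:425]=0;dk[:,560:]=0
for c,s,m in blobs(dk,1000):
    hull=cv2.convexHull(np.argwhere(m)[:,::-1].astype(np.int32)); mm=cv2.fillConvexPoly(np.zeros((480,640),np.uint8),hull,1)
    print("cover",c.round(1),s,rect(f,mm>0,.01))
g=(h[...,2]>130); g[:290]=0;g[330:]=0;g[:,:460]=0;g[:,532:]=0
for c,s,m in blobs(g,200): print("grip",c.round(1),s,rect(f,m,.05))
a=cv2.resize(im[180:345,320:450],None,fx=3,fy=3,interpolation=cv2.INTER_CUBIC)
b=cv2.resize(im[240:300,120:200],None,fx=5,fy=5,interpolation=cv2.INTER_CUBIC)
fs=grab_frame("side"); d=cv2.resize(fs["frame"][140:190,215:280],None,fx=6,fy=6,interpolation=cv2.INTER_CUBIC)
o=np.zeros((600,795,3),np.uint8); o[:495,:390]=a; o[:300,395:795]=b; o[300:600,395:785]=d
cv2.imwrite("pics/c1.png",o)
E
```

```text
cam [ 0.52555872 -0.01613071  1.05282753]
white [328.9 145. ] [312 129  35  33 896] [array([806.55737305, -41.87277222]), (71.26808166503906, 68.46719360351562), 89.20191955566406] z72 [array([793.96923828, -40.71956635]), (68.07542419433594, 65.40003204345703), 89.20194244384766]
white [407.1 213.7] [393 200  29  29 654] [array([ 658.84735107, -201.38525391]), (58.47233200073242, 58.006710052490234), 43.530418395996094] z72 [array([ 652.87634277, -193.0861969 ]), (55.85283660888672, 55.40815734863281), 43.53044891357422]
white [235.1 212.1] [190 204  92  17 425] [array([667.96398926, 153.57228088]), (9.74132251739502, 188.42274475097656), 7.0463080406188965] z72 [array([661.58459473, 145.96987915]), (9.304926872253418, 179.98170471191406), 7.046302795410156]
white [406.9 266.9] [393 253  29  29 676] [array([ 548.7401123 , -197.21298218]), (57.83201599121094, 57.34275436401367), 88.95423889160156] z72 [array([ 547.70166016, -189.10084534]), (55.24087142944336, 54.77424621582031), 88.95272064208984]
white [246.2 298.1] [200 290  93  17 449] [array([491.38760376, 132.03633118]), (9.917863845825195, 188.253173828125), 6.848398208618164] z72 [array([492.918396  , 125.39871216]), (9.473548889160156, 179.81976318359375), 6.8483967781066895]
grip [496.6 307.1] [474 298  46  19 593] (array([ 465.4553833 , -369.80105591]), (26.39326286315918, 90.74645233154297), 6.539192199707031)
```

View pics/c1.png

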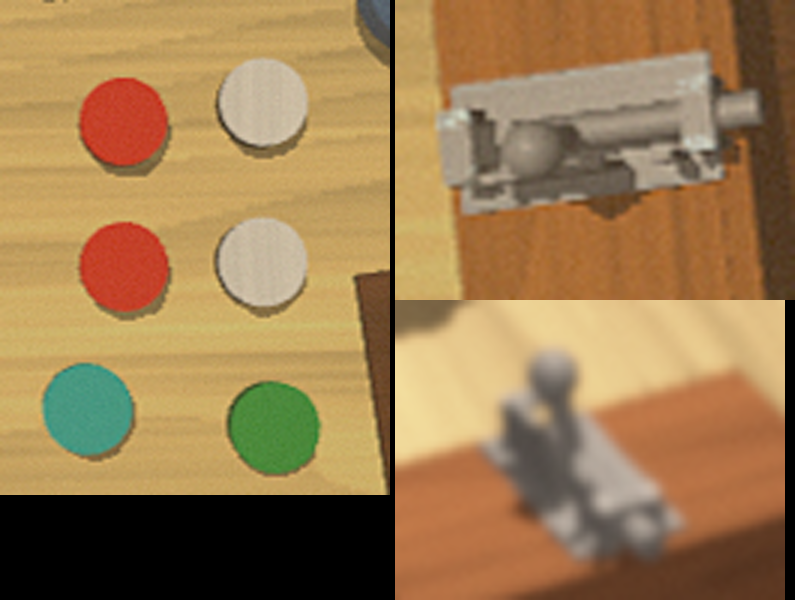

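```bash
cat >> h.py <<'E'
C=np.array([.57725,.1357]); A=np.radians(6.96); X=np.array([np.cos(A),np.sin(A)]); Y=np.array([-np.sin(A),np.cos(A)])
def ch(x,y,z): return np.r_[C+x*X+y*Y,z]
def inch(p): d=np.array(p)[:2]-C; return np.r_[d@X,d@Y,p[2]] if len(p)>2 else np.array([d@X,d@Y])
E
python3 - <<'E'
from h import *
import rig
print([ (k,getattr(rig,k)) for k in dir(rig) if 'tcp' in k.lower()])
f=grab_frame("top"); g=grab_frame("side")
k=onz(f,(147.6,269.6),.131); print("knob chest",inch(k)*1000)
print("side pix",(215+(553-395)/6,140+(372-300)/6),proj(g,k)); 
K,e=tri(f,(147.6,269.6),g,(215+(553-395)/6,140+(372-300)/6)); print(inch(K),e)
print("tip",inch(onz(f,(120+(765-395)/5,240+105/5),.086))*1000)
print(rel(np.r_[k[:2],.20],6.96)); print(rel(np.r_[k[:2],.20],186.96)); print(rel([.2,.5,.3]))
for c in((.09,.1),(-.09,.1),(.09,-.1),(-.09,-.1)): print(proj(f,ch(*c,.075)))
E
```

```text
[('tcp_to_grasp', 0.0187)]
knob chest [ -7.62519839 162.46121563 131.        ]
side pix (241.33333333333334, 152.0) [241.27616281 151.67730584]
[-0.00747802  0.16280889  0.12985043] 0.00015558321173324315
tip [-0.50386762 88.04231336 86.        ]
[[-37.86, -7.81, 3.12], 'tool y yaw 65.6', 'tilt', [-0.0, -0.0, -1.0], ('turn', [-0.0, 0.0, 58.6])]
[[-37.86, -7.81, 3.12], 'tool y yaw 65.6', 'tilt', [-0.0, -0.0, -1.0], ('turn', [-0.0, -0.0, -121.4])]
[[2.44, -3.7, -6.88], 'tool y yaw 65.6', 'tilt', [-0.0, -0.0, -1.0]]
[183.98716759 216.2211727 ]
[194.55536537 308.17654233]
[285.42736218 202.41511133]
[297.64670568 293.55412181]
```

The crop shows the two pale-lidded black tins at (407,214) and (407,267), so those are the ones meant. The bolt is about 22 mm across, with its handle nearly up. I'm going to the knob now.

Emit:
move_arm(steps=[[[-37.9,-7.8,3.1],[0,0,58.6],100],[[-37.9,-7.8,3.1],[0,0,58.6],100],[[-37.9,-7.8,3.1],[0,0,58.6],100],[[-37.9,-7.8,3.1],[0,0,58.6],100],[[-37.9,-7.8,3.1],[0,0,58.6],100]])

```text
clock: 0.92
tool_pos: [0.4909, 0.3391, 0.2063]
tcp_rot: [-1.987, -2.434, -0.0]
ft_force: [0.2, 1.4, -0.1]
gripper_width: 0.0857
grip_force: 0.0
```

```bash
python3 -c "
from h import *
print(rel(ch(-.0076,.1628,.20),6.96), get_state()['tool_pos'])"
```

```text
[[-5.37, 4.94, 0.63], 'tool y yaw 11.6', 'tilt', [0.0, 0.0, -1.0], ('turn', [0.0, -0.0, 4.6])] [0.49086076 0.3391316  0.20625904]
```

Emit:
move_arm(steps=[[[-5.4,4.9,0.6],[0,0,4.6],100],[[-5.4,4.9,0.6],[0,0,4.6],100],[[-5.4,4.9,0.6],[0,0,4.6],100]])

```text
clock: 1.3
tool_pos: [0.5484, 0.2976, 0.2001]
tcp_rot: [-2.076, -2.358, 0.001]
ft_force: [0.1, -0.5, 1.2]
gripper_width: 0.0858
grip_force: 0.0
```

```bash
python3 -c "
from h import *
print(rel(ch(-.0076,.1628,.113),6.96), inch(get_state()['tool_pos']))"
```

```text
[[-0.14, 0.14, 8.7], 'tool y yaw 7.3', 'tilt', [-0.001, 0.0, -1.0], ('turn', [-0.0, -0.0, 0.3])] [-0.0090007   0.16416881  0.20005059]
```

Emit:
move_arm(steps=[[[-0.1,0.1,4.5],[0,0,0],100],[[-0.1,0.1,8.7],[0,0,0],100],[[-0.1,0.1,8.7],[0,0,0],0],[[-0.1,0.1,8.7],[0,0,0],0],[[-0.1,0.1,8.7],[0,0,0],0]])

```text
clock: 1.92
tool_pos: [0.55, 0.2975, 0.1151]
tcp_rot: [2.075, 2.358, 0.004]
ft_force: [0.1, 0.1, -0.0]
gripper_width: 0.0321
grip_force: 0.0
```

Emit:
move_arm(steps=[[[0,0,0],[0,0,0],0],[[0,0,0],[0,0,0],0],[[0,0,0],[0,0,0],0]])

```text
clock: 2.3
tool_pos: [0.5499, 0.2973, 0.1148]
tcp_rot: [2.075, 2.358, 0.003]
ft_force: [-2.6, -0.2, 12.1]
gripper_width: 0.0186
grip_force: 58.2
```

Emit:
move_arm(steps=[[[0.8,0,0],[0,0,0],0],[[1.6,0,0],[0,0,0],0],[[2.3,0,0],[0,0,0],0],[[2.4,0,0],[0,0,0],0],[[2.4,0,0],[0,0,0],0]])

```text
clock: 2.92
tool_pos: [0.5473, 0.3197, 0.1148]
tcp_rot: [2.075, 2.356, 0.001]
ft_force: [-2.0, -7.2, 12.5]
gripper_width: 0.0187
grip_force: 58.5
```

```bash
python3 - <<'E'
from h import *
s=get_state(); print(inch(s["tool_pos"]),s["ft_force"],s["gripper_width"],s["grip_force"])
f=grab_frame("top"); g=grab_frame("side")
o=np.zeros((480,800,3),np.uint8); o[:400,:400]=cv2.resize(f["frame"][230:310,115:195],None,fx=5,fy=5); o[:400,400:]=cv2.resize(g["frame"][130:210,205:285],None,fx=5,fy=5)
cv2.imwrite("pics/c2.png",o)
print("tip should",proj(f,ch(0,.112,.086)), proj(f,ch(0,.09,.086)))
E
```

```text
[-0.00744667  0.18628484  0.11477675] [-2.01455836 -7.19751467 12.54986621] 0.018666540427558408 58.45629036426544
tip should [181.50140629 262.4719296 ] [192.95172946 260.8812562 ]
```

View pics/c2.png

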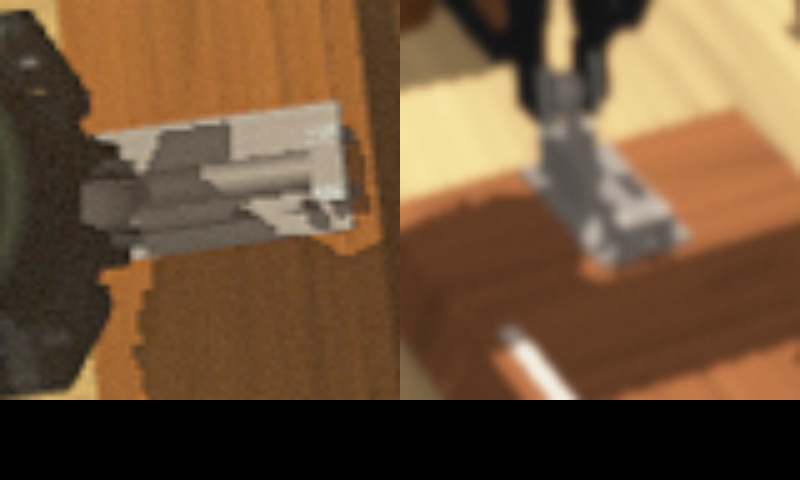

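Picture: the rod's tip no longer sticks out of its front bearing, near (345,170) in the crop. A little extra push will confirm the stop, then I'll release upward.

Emit:
move_arm(steps=[[[0.2,0,0],[0,0,0],0],[[0.4,0,0],[0,0,0],0],[[0.4,0,0],[0,0,0],0]])

```text
clock: 3.4
tool_pos: [0.5473, 0.3206, 0.1147]
tcp_rot: [2.076, 2.352, -0.005]
ft_force: [-1.4, -23.6, 16.6]
gripper_width: 0.019
grip_force: 58.7
```

```bash
python3 - <<'E'
from h import *
s=get_state(); print(inch(s["tool_pos"]),s["ft_force"],s["gripper_width"])
E
```

```text
[-0.00736552  0.18713611  0.11467656] [ -1.35465228 -23.60794224  16.58732888] 0.019024792336674524
```

Emit:
move_arm(steps=[[[0.1,0,0],[0,0,0],60],[[0.1,0,0],[0,0,0],100],[[0.1,0,0],[0,0,0],100],[[0.1,0,-3],[0,0,0],100],[[0,0,-9],[0,0,0],100]])

```text
clock: 4.03
tool_pos: [0.5451, 0.3244, 0.2029]
tcp_rot: [-2.075, -2.358, 0.005]
ft_force: [0.2, 0.9, 0.1]
gripper_width: 0.0852
grip_force: 0.0
```

```bash
cat >> h.py <<'E'
def look(save=None):
    f=grab_frame("top"); h=cv2.cvtColor(f["frame"],cv2.COLOR_BGR2HSV); w=(h[...,1]<60)&(h[...,2]>140)
    for c,s,m in blobs(w,100):
        if 340<c[0]<550 and c[1]>100: print("tin",c.round(1),s[4],onz(f,c,.026).round(4))
    h[...,2][:,:340]=0
    g=(h[...,2]>140)&(h[...,1]<150)&(h[...,0]<25)
    if save: cv2.imwrite(save,f["frame"])
    return f
E
python3 - <<'E'
from h import *
s=get_state(); print(inch(s["tool_pos"]),s["gripper_width"])
f=look()
print(rel([.5487,-.1972,.15],6.96))
E
```

```text
[-0.00899413  0.19122888  0.20289956] 0.08519370110474633
tin [407.1 213.7] 654 [ 0.6588 -0.2011  0.026 ]
tin [406.9 266.9] 675 [ 0.5489 -0.197   0.026 ]
[[-51.85, -6.59, 6.01], 'tool y yaw 7.3', 'tilt', [0.007, 0.004, -1.0], ('turn', [0.4, -0.2, 0.3])]
```

Emit:
move_arm(steps=[[[-6,-0.8,0],[0,0,0],100],[[-12,-1.6,0],[0,0,0],100],[[-18,-2.4,0],[0,0,0],100],[[-24,-3.1,0],[0,0,0],100],[[-30,-3.8,0],[0,0,0],100]])

```text
clock: 4.7
tool_pos: [0.5463, 0.0205, 0.2036]
tcp_rot: [2.075, 2.358, 0.001]
ft_force: [1.7, -0.8, 0.3]
gripper_width: 0.0856
grip_force: 0.0
```

Emit:
move_arm(steps=[[[-6,-0.7,1],[0,0,0],100],[[-12,-1.4,2],[0,0,0],100],[[-18,-2.1,4],[0,0,0],100],[[-21.8,-2.8,6],[0,0,0],100],[[-21.8,-2.8,9],[0,0,0],100]])

```text
clock: 5.32
tool_pos: [0.5459, -0.2012, 0.113]
tcp_rot: [2.08, 2.352, -0.001]
ft_force: [-0.1, 0.7, -0.1]
gripper_width: 0.0856
grip_force: 0.0
```

```bash
python3 - <<'E'
from h import *
print(get_state()["tool_pos"]); f=look()
print(rel([.5488,-.1971,.005],6.96))
E
```

```text
[ 0.5458658  -0.20124989  0.11301825]
tin [407.  213.5] 646 [ 0.6593 -0.2009  0.026 ]
tin [402.1 266.4] 415 [ 0.5502 -0.1871  0.026 ]
[[0.08, 0.45, 10.43], 'tool y yaw 7.2', 'tilt', [-0.003, 0.001, -1.0], ('turn', [-0.2, -0.1, 0.2])]
```

Emit:
move_arm(steps=[[[0.1,0.4,4],[0,0,0],100],[[0.1,0.4,8],[0,0,0],100],[[0.1,0.4,10.4],[0,0,0],100],[[0.1,0.4,10.4],[0,0,0],0],[[0.1,0.4,10.4],[0,0,0],0]])

```text
clock: 6.0
tool_pos: [0.5506, -0.1959, 0.011]
tcp_rot: [2.075, 2.358, 0.001]
ft_force: [0.1, -0.1, 0.8]
gripper_width: 0.0573
grip_force: 63.9
```

Emit:
move_arm(steps=[[[0,0,0],[0,0,0],0],[[0,0,0],[0,0,0],0],[[0,0,-4],[0,0,0],0],[[0,0,-9],[0,0,0],0],[[0,0,-13],[0,0,0],0]])

```text
clock: 6.62
tool_pos: [0.5505, -0.1961, 0.1423]
tcp_rot: [2.074, 2.357, 0.001]
ft_force: [-0.6, -0.4, -1.1]
gripper_width: 0.0575
grip_force: 64.8
```

```bash
python3 - <<'E'
from h import *
s=get_state(); print(s["tool_pos"],s["gripper_width"],s["grip_force"]); 
print(rel(ch(0,-.05,.14),6.96))
E
```

```text
[ 0.55045718 -0.19611793  0.14228296] 0.05749244411450259 64.76661443710327
[[27.57, 6.84, 0.22], 'tool y yaw 7.3', 'tilt', [0.002, -0.001, -1.0], ('turn', [0.1, 0.1, 0.3])]
```

Emit:
move_arm(steps=[[[5.5,1.3,0.2],[0,0,0],0],[[11,2.7,0.2],[0,0,0],0],[[16.5,4.1,0.2],[0,0,0],0],[[22,5.5,0.2],[0,0,0],0],[[27.6,6.8,0.2],[0,0,0],0]])

```text
clock: 7.25
tool_pos: [0.5828, 0.0883, 0.1384]
tcp_rot: [2.075, 2.358, 0.002]
ft_force: [1.0, -0.3, -1.1]
gripper_width: 0.0573
grip_force: 64.8
```

Emit:
move_arm(steps=[[[0,0,0],[0,0,0],0],[[0,0,4],[0,0,0],0],[[0,0,6],[0,0,0],0]])

```text
clock: 7.62
tool_pos: [0.5822, 0.0856, 0.0767]
tcp_rot: [-2.076, -2.358, 0.001]
ft_force: [1.1, 0.5, 0.2]
gripper_width: 0.0574
grip_force: 64.8
```

```bash
python3 - <<'E'
from h import *
s=get_state(); print(inch(s["tool_pos"]),s["gripper_width"],s["grip_force"]); 
print(rel(ch(0,-.05,.0225),6.96)); look()
E
```

```text
[-0.00111556 -0.05030484  0.07667587] 0.05738965626578699 64.79394435882568
[[0.03, 0.11, 5.42], 'tool y yaw 7.3', 'tilt', [-0.0, -0.0, -1.0], ('turn', [-0.0, 0.0, 0.3])]
tin [407.2 213.7] 661 [ 0.6589 -0.2012  0.026 ]
```

Emit:
move_arm(steps=[[[0,0,2.7],[0,0,0],0],[[0,0,5.4],[0,0,0],0],[[0,0,5.4],[0,0,0],0],[[0,0,5.4],[0,0,0],88],[[0,0,5.4],[0,0,0],88]])

```text
clock: 8.3
tool_pos: [0.5831, 0.0862, 0.0246]
tcp_rot: [2.075, 2.357, 0.002]
ft_force: [1.1, 0.0, -0.0]
gripper_width: 0.0749
grip_force: 0.0
```

Emit:
move_arm(steps=[[[0,0,0],[0,0,0],88],[[0,0,-3],[0,0,0],88],[[0,0,-9],[0,0,0],88],[[-2,0,-13],[0,0,0],100],[[-8,0.5,-13],[0,0,0],100]])

```text
clock: 8.93
tool_pos: [0.599, 0.0095, 0.1567]
tcp_rot: [2.068, 2.361, 0.007]
ft_force: [0.4, -0.7, -1.4]
gripper_width: 0.0854
grip_force: 0.0
```

```bash
python3 - <<'E'
from h import *
s=get_state(); print(s["tool_pos"],s["gripper_width"],s["ft_force"]); 
f=look("pics/t2.png"); print(rel([.6588,-.2012,.11],6.96))
print(proj(f,ch(0,-.05,.036)))
E
```

```text
[0.59896514 0.00954304 0.15669076] 0.08544873266054373 [ 0.39219828 -0.70883766 -1.43242517]
tin [407.2 213.7] 661 [ 0.6589 -0.2012  0.026 ]
[[-20.43, 3.49, 4.66], 'tool y yaw 7.0', 'tilt', [0.004, -0.005, -1.0], ('turn', [0.2, 0.3, -0.0])]
[268.06361001 252.23755302]
```

Emit:
move_arm(steps=[[[-5.2,0.9,0],[0,0,0],100],[[-10.4,1.8,0],[0,0,0],100],[[-15.6,2.7,2],[0,0,0],100],[[-20.4,3.5,4.7],[0,0,0],100],[[-20.4,3.5,4.7],[0,0,0],100]])

```text
clock: 9.6
tool_pos: [0.6568, -0.1943, 0.1039]
tcp_rot: [-2.08, -2.352, 0.005]
ft_force: [-0.4, 0.6, -0.2]
gripper_width: 0.0851
grip_force: 0.0
```

```bash
python3 - <<'E'
from h import *
s=get_state(); print(s["tool_pos"]); f=look(); print(rel([.6588,-.2012,.004],6.96))
E
```

```text
[ 0.65676083 -0.19434545  0.1038564 ]
[[-0.96, 0.03, 10.12], 'tool y yaw 7.2', 'tilt', [-0.002, -0.0, -1.0], ('turn', [-0.1, -0.0, 0.2])]
```

View pics/t2.png

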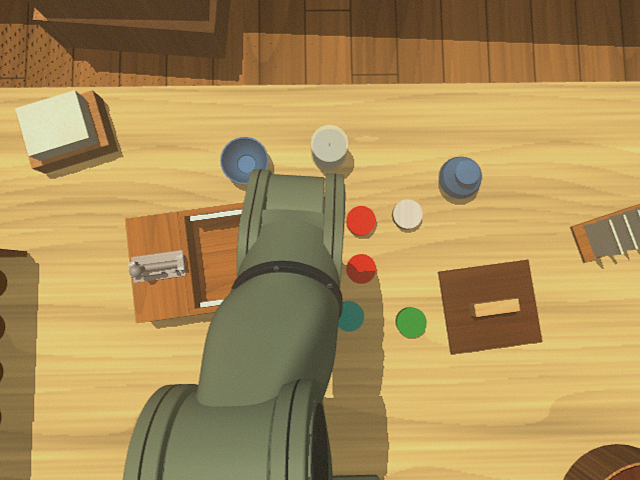

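The picture shows the second tin undisturbed at (407,214), the bolt fully back, and the cover still at (490,307). I'm grasping the tin.

Emit:
move_arm(steps=[[[-0.9,0,4],[0,0,0],100],[[-0.9,0,8],[0,0,0],100],[[-0.9,0,10.3],[0,0,0],100],[[-0.9,0,10.3],[0,0,0],100],[[-0.9,0,10.3],[0,0,0],0]])

```text
clock: 10.28
tool_pos: [0.6603, -0.1992, 0.0051]
tcp_rot: [2.074, 2.357, 0.001]
ft_force: [0.0, -0.9, 0.4]
gripper_width: 0.0695
grip_force: 0.0
```

Emit:
move_arm(steps=[[[0,0,0],[0,0,0],0],[[0,0,0],[0,0,0],0],[[0,0,0],[0,0,0],0],[[0,0,0],[0,0,0],0]])

```text
clock: 10.78
tool_pos: [0.6603, -0.1993, 0.0056]
tcp_rot: [2.074, 2.357, 0.002]
ft_force: [-3.5, 1.8, 12.3]
gripper_width: 0.0582
grip_force: 62.7
```

Emit:
move_arm(steps=[[[0,0,-5],[0,0,0],0],[[0,0,-10],[0,0,0],0],[[0,0,-14],[0,0,0],0],[[0,0,-14],[0,0,0],0]])

```text
clock: 11.28
tool_pos: [0.6608, -0.1997, 0.1476]
tcp_rot: [2.072, 2.354, 0.004]
ft_force: [0.4, 0.3, -1.1]
gripper_width: 0.0581
grip_force: 66.7
```

```bash
python3 - <<'E'
from h import *
s=get_state(); print(s["tool_pos"],s["gripper_width"],s["grip_force"]); f=look(); print(rel(ch(0,.045,.14),6.96))
E
```

```text
[ 0.66084533 -0.19971941  0.1476233 ] 0.05810377012163582 66.70302629470825
[[38.79, -3.93, 0.47], 'tool y yaw 7.3', 'tilt', [0.003, -0.001, -1.0], ('turn', [0.1, 0.1, 0.3])]
```

Emit:
move_arm(steps=[[[6,-0.6,0],[0,0,0],0],[[12,-1.2,0],[0,0,0],0],[[18,-1.8,0],[0,0,0],0],[[24,-2.4,0],[0,0,0],0],[[30,-3,0],[0,0,0],0]])

```text
clock: 11.95
tool_pos: [0.5906, 0.0963, 0.1428]
tcp_rot: [-2.075, -2.358, 0.001]
ft_force: [0.8, -0.6, -0.1]
gripper_width: 0.0578
grip_force: 66.9
```

Emit:
move_arm(steps=[[[5,-0.5,0],[0,0,0],0],[[8.7,-0.9,0],[0,0,0],0],[[8.7,-0.9,3],[0,0,0],0],[[8.7,-0.9,6],[0,0,0],0],[[8.7,-0.9,6],[0,0,0],0]])

```text
clock: 12.58
tool_pos: [0.5704, 0.1793, 0.0814]
tcp_rot: [-2.074, -2.357, 0.006]
ft_force: [-0.2, -0.9, -1.1]
gripper_width: 0.0578
grip_force: 66.9
```

```bash
python3 - <<'E'
from h import *
s=get_state(); print(inch(s["tool_pos"]),s["gripper_width"],s["grip_force"]); f=look(); print(rel(ch(0,.045,.017),6.96))
g=grab_frame("side")
cv2.imwrite("pics/s3.png",cv2.resize(g["frame"][120:280,180:360],None,fx=3,fy=3))
E
```

```text
[-0.00154711  0.04410207  0.08144042] 0.05780032384226421 66.91904425621033
[[0.09, 0.08, 6.6], 'tool y yaw 7.3', 'tilt', [-0.002, -0.001, -1.0], ('turn', [-0.1, 0.0, 0.3])]
```

View pics/s3.png

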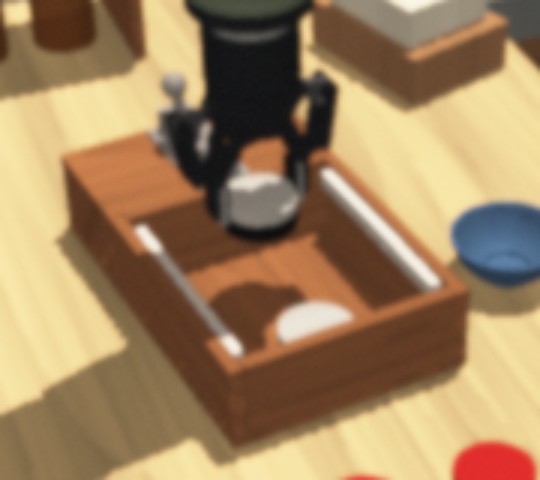

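Side view: the first tin lies flat in the chest at (315,322), the second hangs level above the free half at (260,205), and the strips are up. I'm lowering and releasing.

Emit:
move_arm(steps=[[[0,0.1,3.2],[0,0,0],0],[[0,0.1,6.4],[0,0,0],0],[[0,0.1,6.4],[0,0,0],0],[[0,0.1,6.4],[0,0,0],88],[[0,0.1,6.4],[0,0,0],88]])

```text
clock: 13.3
tool_pos: [0.5734, 0.18, 0.0209]
tcp_rot: [2.075, 2.357, 0.003]
ft_force: [0.7, 0.4, -0.8]
gripper_width: 0.0754
grip_force: 0.0
```

Emit:
move_arm(steps=[[[0,0,0],[0,0,0],88],[[0,0,-4],[0,0,0],88],[[0,0,-10],[0,0,0],88],[[-4,0,-14],[0,0,0],88],[[-10,0,-16],[0,0,0],88]])

```text
clock: 13.92
tool_pos: [0.5858, 0.0815, 0.1817]
tcp_rot: [2.071, 2.36, 0.004]
ft_force: [0.8, -0.6, 0.4]
gripper_width: 0.0751
grip_force: 0.0
```

Emit:
move_arm(steps=[[[-6,0,0],[0,0,0],88],[[-12,-1,0],[0,0,0],88],[[-18,-2,0],[0,0,0],88],[[-24,-3,0],[0,0,0],88],[[-26,-4,0],[0,0,0],88]])

```text
clock: 14.55
tool_pos: [0.5777, -0.1858, 0.1795]
tcp_rot: [2.08, 2.353, -0.002]
ft_force: [-1.1, 1.7, -0.1]
gripper_width: 0.0753
grip_force: 0.0
```

```bash
python3 - <<'E'
from h import *
s=get_state(); print(s["tool_pos"],s["gripper_width"],s["ft_force"])
f=grab_frame("top"); h=cv2.cvtColor(f["frame"],cv2.COLOR_BGR2HSV)
w=(h[...,1]<60)&(h[...,2]>100)
for c,q,m in blobs(w,80):
    if 180<c[0]<550 and c[1]>160: print("white",c.round(1),q[4],"inchest",inch(onz(f,c,.036)).round(4))
g=(h[...,2]>130); g[:240]=0;g[360:]=0;g[:,:430]=0;g[:,560:]=0
for c,q,m in blobs(g,200):
    if q[4]<1500: print("grip",c.round(1),q,rect(f,m,.05))
cv2.imwrite("pics/t4.png",f["frame"])
print(rel([.4655,-.3698,.15],6.54))
E
```

```text
[ 0.57768546 -0.18581372  0.17946349] 0.07527088146777354 [-1.13139662  1.71535307 -0.05797045]
white [246.9 161.3] 633 inchest [ 0.1921 -0.0309  0.036 ]
white [452.3 164.6] 101 inchest [ 0.1278 -0.4513  0.036 ]
white [235.  211.8] 489 inchest [0.0911 0.006  0.036 ]
white [269.3 252.1] 697 inchest [-0.0001 -0.0526  0.036 ]
white [223.4 257.6] 715 inchest [0.0016 0.0407 0.036 ]
white [245.9 298.1] 451 inchest [-0.0854  0.0057  0.036 ]
[[-16.75, -13.26, 3.01], 'tool y yaw 7.0', 'tilt', [-0.0, -0.003, -1.0], ('turn', [-0.0, 0.1, 0.4])]
```

View pics/t4.png

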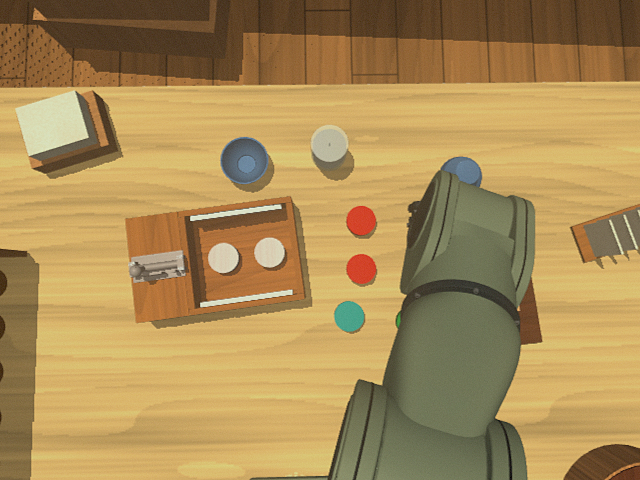

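Both tins lie flat in the chest, at (269,252) and (223,258), clear of the strips. Next is the cover, which was grip-centred at (497,307) when last fully seen. I'll check it with the side camera too.

Emit:
move_arm(steps=[[[-4.2,-3.3,0],[0,0,0],88],[[-8.4,-6.6,0],[0,0,0],88],[[-12.6,-10,0],[0,0,0],88],[[-16.8,-13.3,2],[0,0,0],88],[[-16.8,-13.3,3],[0,0,0],88]])

```text
clock: 15.22
tool_pos: [0.4652, -0.3684, 0.1488]
tcp_rot: [-2.082, -2.353, 0.003]
ft_force: [1.0, 1.4, 0.7]
gripper_width: 0.075
grip_force: 0.0
```

```bash
python3 - <<'E'
from h import *
s=get_state(); print(s["tool_pos"],s["gripper_width"],s["ft_force"])
f=grab_frame("side")
for dx,dy in((13,45),(13,-45),(-13,-45),(-13,45)):
    a=np.radians(6.5); p=np.array([.4655,-.3698])+np.array([np.cos(a)*dx-np.sin(a)*dy,np.sin(a)*dx+np.cos(a)*dy])/1000
    q=proj(f,np.r_[p,.05]); cv2.circle(f["frame"],tuple(int(round(v)) for v in q),1,(0,255,0),-1)
cv2.imwrite("pics/s5.png",cv2.resize(f["frame"][320:480,220:420],None,fx=3,fy=3))
print(rel([.4655,-.3698,.014],6.54))
t=cv2.imread("pics/top0.png")
E
```

```text
[ 0.46524552 -0.36843381  0.14878808] 0.07502015622169363 [1.02144124 1.40283958 0.71951944]
[[-0.39, -0.15, 13.37], 'tool y yaw 7.2', 'tilt', [-0.002, 0.001, -1.0], ('turn', [-0.1, -0.1, 0.6])]
```

View pics/s5.png

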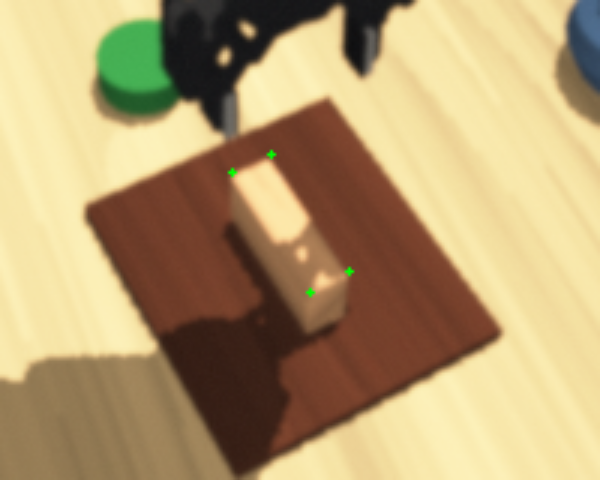

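Side view: the predicted grip-top corners (green, e.g. (271,155) and (310,292)) land on the real block, so the cover is where I measured it. I'm descending to grip it.

Emit:
move_arm(steps=[[[-0.3,-0.1,5],[0,0,0.6],88],[[-0.3,-0.1,10],[0,0,0.6],88],[[-0.3,-0.1,13.3],[0,0,0.6],88],[[-0.3,-0.1,13.3],[0,0,0.6],88],[[-0.3,-0.1,13.3],[0,0,0.6],0]])

```text
clock: 15.9
tool_pos: [0.4684, -0.3682, 0.0178]
tcp_rot: [2.086, 2.347, 0.0]
ft_force: [0.1, -0.9, 0.1]
gripper_width: 0.0583
grip_force: 0.0
```

Emit:
move_arm(steps=[[[0,0,0],[0,0,0],0],[[0,0,0],[0,0,0],0],[[0,0,0],[0,0,0],0],[[0,0,0],[0,0,0],0],[[0,0,0],[0,0,0],0]])

```text
clock: 16.52
tool_pos: [0.4675, -0.3686, 0.0175]
tcp_rot: [2.088, 2.346, -0.0]
ft_force: [-4.0, 1.9, 15.6]
gripper_width: 0.0252
grip_force: 60.2
```

Emit:
move_arm(steps=[[[0,0,-4],[0,0,0],0],[[0,0,-8],[0,0,0],0],[[0,0,-12],[0,0,0],0],[[0,0,-15],[0,0,0],0],[[0,0,-15],[0,0,0],0]])

```text
clock: 17.15
tool_pos: [0.4679, -0.3687, 0.1682]
tcp_rot: [2.086, 2.345, 0.0]
ft_force: [0.0, -0.3, -4.0]
gripper_width: 0.0252
grip_force: 60.9
```

```bash
python3 - <<'E'
from h import *
s=get_state(); print(s["tool_pos"],s["gripper_width"],s["grip_force"],s["ft_force"])
g=grab_frame("side"); cv2.imwrite("pics/s6.png",cv2.resize(g["frame"][180:480,180:500],None,fx=2,fy=2))
print(rel(ch(0,0,.17),6.96))
E
```

```text
[ 0.46791164 -0.36871722  0.16818687] 0.02522898161809782 60.850346088409424 [ 1.28032016e-03 -2.77916880e-01 -4.04307725e+00]
[[48.77, 16.78, -0.37], 'tool y yaw 6.7', 'tilt', [0.001, -0.001, -1.0], ('turn', [0.0, 0.0, -0.3])]
```

View pics/s6.png

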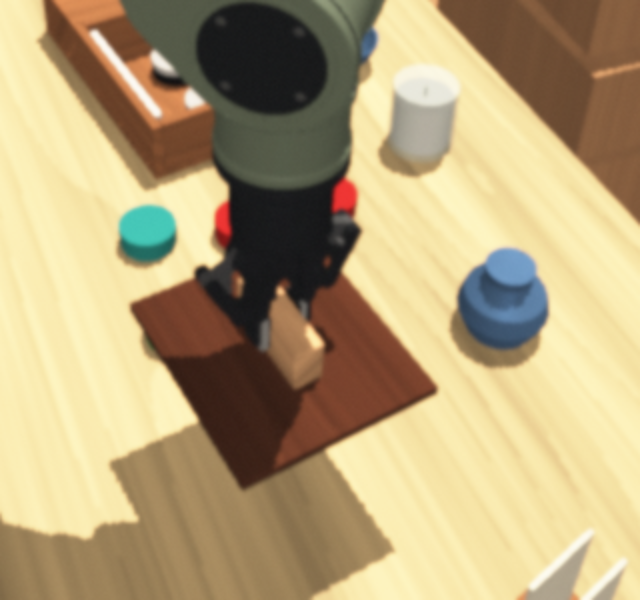

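Side view: the cover hangs level in the gripper, with its near edge from (245,487) to (435,388). I'm carrying it to the chest.

Emit:
move_arm(steps=[[[5,1.8,0],[0,0,0],0],[[10,3.6,0],[0,0,0],0],[[15,5.2,0],[0,0,0],0],[[20,6.9,0],[0,0,0],0],[[25,8.6,0],[0,0,0],0]])

```text
clock: 17.82
tool_pos: [0.5232, -0.1082, 0.1649]
tcp_rot: [-2.087, -2.346, 0.002]
ft_force: [2.1, 1.1, -5.4]
gripper_width: 0.0253
grip_force: 60.6
```

Emit:
move_arm(steps=[[[5,1.7,0],[0,0,-0.3],0],[[10,3.4,0],[0,0,-0.3],0],[[15,5,0],[0,0,-0.3],0],[[19.5,6.7,0],[0,0,-0.3],0],[[23.8,8.2,0],[0,0,-0.3],0]])

```text
clock: 18.45
tool_pos: [0.5769, 0.1376, 0.1647]
tcp_rot: [-2.081, -2.352, 0.003]
ft_force: [1.4, -0.5, -3.5]
gripper_width: 0.0253
grip_force: 60.6
```

```bash
python3 - <<'E'
from h import *
s=get_state(); print(inch(s["tool_pos"]),s["gripper_width"],s["grip_force"],s["ft_force"])
print(rel(ch(0,0,.11),6.96))
E
```

```text
[-7.60492458e-05  1.93434563e-03  1.64704046e-01] 0.025339694544771436 60.6269645690918 [ 1.36061887 -0.45957397 -3.4522528 ]
[[-0.19, 0.02, 5.47], 'tool y yaw 7.0', 'tilt', [-0.002, -0.001, -1.0], ('turn', [-0.1, 0.0, 0.0])]
```

Emit:
move_arm(steps=[[[-0.2,0,3],[0,0,0],0],[[-0.2,0,5.5],[0,0,0],0],[[-0.2,0,5.5],[0,0,0],0],[[-0.2,0,5.5],[0,0,0],0]])

```text
clock: 18.95
tool_pos: [0.5777, 0.1339, 0.1115]
tcp_rot: [2.082, 2.352, -0.0]
ft_force: [0.5, -0.0, -3.3]
gripper_width: 0.0254
grip_force: 60.5
```

```bash
python3 - <<'E'
from h import *
s=get_state(); p=s["tool_pos"]; print(inch(p),s["gripper_width"],s["grip_force"],s["ft_force"])
o=np.zeros((600,800,3),np.uint8)
zt=p[2]-.0175+.01; c=inch(p)
for i,(n,(x0,y0,x1,y1)) in enumerate({"side":(190,140,350,280),"top":(160,180,320,320)}.items()):
    f=grab_frame(n); im=cv2.resize(f["frame"][y0:y1,x0:x1],None,fx=2.5,fy=2.5,interpolation=cv2.INTER_CUBIC)
    if n=="side": im=cv2.resize(f["frame"][y0:y1,x0:x1],None,fx=2.5,fy=2.5,interpolation=cv2.INTER_CUBIC)
    for sx,sy in((1,1),(1,-1),(-1,1),(-1,-1)):
        for q,col in((proj(f,ch(c[0]+sx*.086,c[1]+sy*.096,zt)),(0,255,0)),(proj(f,ch(sx*.09,sy*.1,.075)),(255,255,0))):
            cv2.circle(im,(int((q[0]+.5-x0)*2.5),int((q[1]+.5-y0)*2.5)),2,col,-1)
    o[:350,i*400:i*400+400]=im
cv2.imwrite("pics/s7.png",o[:350])
E
```

```text
[ 0.00021754 -0.00187644  0.11147313] 0.025381097593871308 60.45451998710632 [ 0.51312103 -0.0339729  -3.29687587]
```

View pics/s7.png

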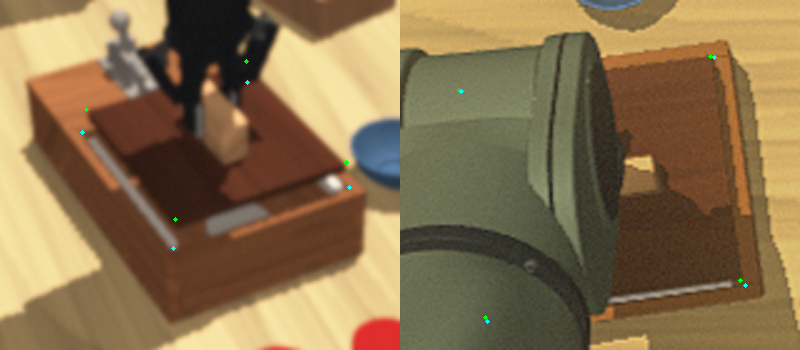

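```bash
python3 - <<'E'
from h import *
s=get_state(); p=s["tool_pos"]; zt=p[2]-.0175+.01; c=inch(p)
f=grab_frame("side"); x0,y0=200,165; im=cv2.resize(f["frame"][y0:y0+110,x0:x0+145],None,fx=5.5,fy=5.4,interpolation=cv2.INTER_CUBIC)
im=cv2.convertScaleAbs(im,alpha=1.7)
for sx,sy in((1,1),(1,-1),(-1,1),(-1,-1)):
    for q,col in((proj(f,ch(c[0]+sx*.086,c[1]+sy*.096,zt)),(0,255,0)),(proj(f,ch(sx*.09,sy*.1,.075)),(255,255,0)),(proj(f,ch(sx*.102,sy*.112,.075)),(255,0,255))):
        cv2.circle(im,(int((q[0]+.5-x0)*5.5),int((q[1]+.5-y0)*5.4)),3,col,-1)
cv2.imwrite("pics/s8.png",im)
E
```

```text
(no output)
```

View pics/s8.png

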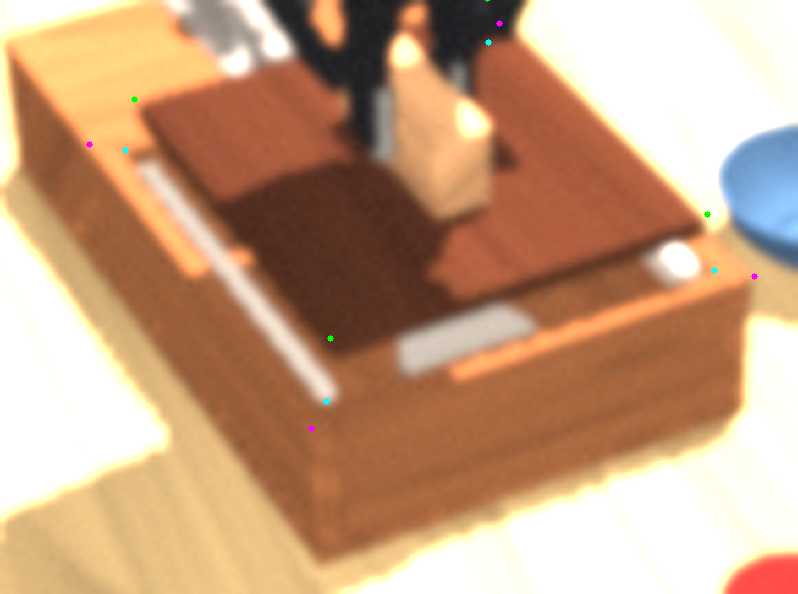

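The zoom shows the cover centred over the opening to about 2 mm, with its −y edge slightly close to the wall. I'm shifting it +y by 2.5 mm and lowering.

Emit:
move_arm(steps=[[[0.25,0,0],[0,0,0],0],[[0.25,0,0.8],[0,0,0],0],[[0.25,0,1.6],[0,0,0],0],[[0.25,0,2.0],[0,0,0],0],[[0.25,0,2.0],[0,0,0],0]])

```text
clock: 19.73
tool_pos: [0.5771, 0.1363, 0.0907]
tcp_rot: [-2.082, -2.352, 0.001]
ft_force: [0.6, -0.1, -3.4]
gripper_width: 0.0249
grip_force: 60.7
```

```bash
python3 - <<'E'
from h import *
s=get_state(); p=s["tool_pos"]; print(inch(p),s["gripper_width"],s["ft_force"],s["torque"])
E
```

```text
[-4.60977950e-05  6.59173902e-04  9.06987735e-02] 0.02489453348722757 [ 0.62651395 -0.1269753  -3.44536563] [0.00026475 0.00699842 0.00713593]
```

Emit:
move_arm(steps=[[[0,0,0.3],[0,0,0],0],[[0,0,0.6],[0,0,0],0],[[0,0,0.9],[0,0,0],0],[[0,0,1.0],[0,0,0],0],[[0,0,1.0],[0,0,0],0]])

```text
clock: 20.35
tool_pos: [0.5775, 0.1364, 0.0824]
tcp_rot: [2.082, 2.352, 0.001]
ft_force: [-6.7, -1.2, 23.4]
gripper_width: 0.0252
grip_force: 64.2
```

```bash
python3 - <<'E'
from h import *
s=get_state(); p=s["tool_pos"]; print(inch(p),s["gripper_width"],s["ft_force"],s["torque"])
E
```

```text
[0.00034691 0.00069596 0.08236384] 0.025225448495549585 [-6.72078389 -1.2477986  23.39506598] [-0.27092473  1.57129779  0.01521008]
```

Emit:
move_arm(steps=[[[0,0,0.1],[0,0,0],0],[[0,0,0.25],[0,0,0],0],[[0,0,0.25],[0,0,0],0]])

```text
clock: 20.72
tool_pos: [0.5776, 0.1365, 0.0821]
tcp_rot: [2.082, 2.352, 0.003]
ft_force: [-20.5, -1.6, 67.5]
gripper_width: 0.0249
grip_force: 70.4
```

Emit:
move_arm(steps=[[[0,0,-0.2],[0,0,0],0],[[0,0,-0.2],[0,0,0],60],[[0,0,-0.2],[0,0,0],88],[[0,0,-0.2],[0,0,0],88],[[0,0,-3],[0,0,0],88]])

```text
clock: 21.35
tool_pos: [0.5764, 0.1363, 0.1074]
tcp_rot: [-2.081, -2.351, 0.004]
ft_force: [-0.7, -0.4, 0.5]
gripper_width: 0.0752
grip_force: 0.0
```

Emit:
move_arm(steps=[[[0,0,-4],[0,0,0],88],[[-4,0,-8],[0,0,0],88],[[-9,0,-9],[0,0,0],88],[[-15,0,-9],[0,0,0],88],[[-21,0,-9],[0,0,0],88]])

```text
clock: 21.98
tool_pos: [0.6029, -0.0738, 0.1987]
tcp_rot: [2.081, 2.353, 0.0]
ft_force: [1.3, 0.0, -0.5]
gripper_width: 0.0751
grip_force: 0.0
```

```bash
python3 - <<'E'
from h import *
o=np.zeros((600,800,3),np.uint8)
for i,(n,(x0,y0,x1,y1)) in enumerate({"side":(190,140,350,280),"top":(120,185,320,335)}.items()):
    f=grab_frame(n); o[i*300:i*300+300,:400]=cv2.resize(f["frame"][y0:y1,x0:x1],(400,300),interpolation=cv2.INTER_CUBIC)
    o[i*300:i*300+300,400:]=cv2.resize(f["frame"][180:280,160:320] if i else f["frame"][175:275,210:345],(400,300),interpolation=cv2.INTER_CUBIC)
cv2.imwrite("pics/s9.png",o)
print(get_state()["tool_pos"])
E
```

```text
[ 0.60245005 -0.07954856  0.19851824]
```

View pics/s9.png

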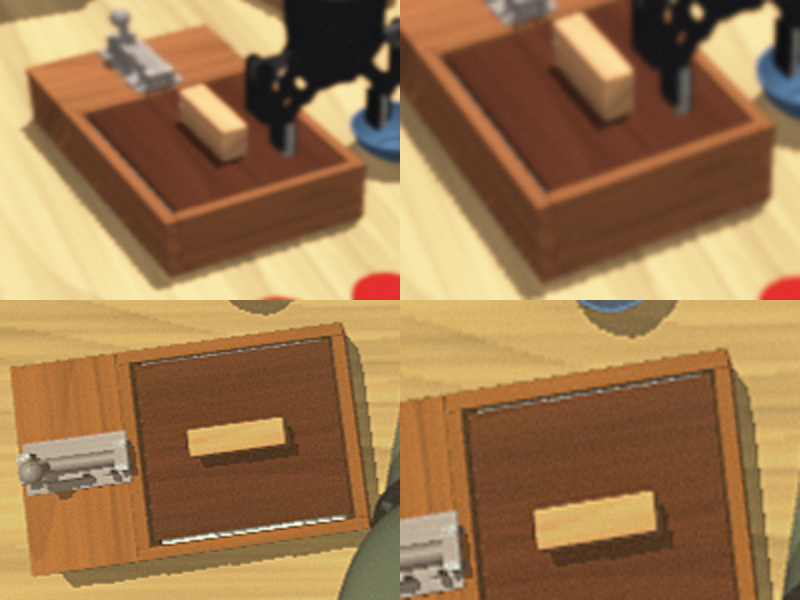

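The crops show the cover level and flush in the rim, with only slivers of the strips left. The knob is at top pixel (136,270), still drawn back. Back to the knob.

```bash
python3 - <<'E'
from h import *
f=grab_frame("top"); print(inch(onz(f,(136,270),.131)))
print(rel(ch(-.0075,.186,.20),6.96))
E
```

```text
[-0.00542979  0.18335535  0.131     ]
[[39.87, -0.88, -0.21], 'tool y yaw 6.7', 'tilt', [-0.0, -0.001, -1.0], ('turn', [-0.0, 0.1, -0.2])]
```

Emit:
move_arm(steps=[[[5.5,-0.1,0],[0,0,0],88],[[11,-0.2,0],[0,0,0],88],[[16.5,-0.3,0],[0,0,0],88],[[22,-0.4,0],[0,0,0],88],[[27,-0.5,0],[0,0,0],88]])

```text
clock: 22.75
tool_pos: [0.564, 0.1985, 0.1985]
tcp_rot: [-2.079, -2.354, -0.0]
ft_force: [0.4, 0.7, 0.6]
gripper_width: 0.0752
grip_force: 0.0
```

Emit:
move_arm(steps=[[[5,-0.2,0],[0,0,0],88],[[10,-0.3,0],[0,0,0],88],[[12.6,-0.4,0],[0,0,0],88],[[12.6,-0.4,0],[0,0,0],88]])

```text
clock: 23.25
tool_pos: [0.5442, 0.3229, 0.198]
tcp_rot: [-2.076, -2.356, 0.0]
ft_force: [-0.5, -0.9, -0.3]
gripper_width: 0.0754
grip_force: 0.0
```

```bash
python3 - <<'E'
from h import *
print(inch(get_state()["tool_pos"]),rel(ch(-.0065,.1855,.111),6.96))
E
```

```text
[-0.01013743  0.18983832  0.19804437] [[-0.44, 0.37, 8.7], 'tool y yaw 7.2', 'tilt', [-0.001, 0.001, -1.0], ('turn', [-0.1, -0.0, 0.3])]
```

Emit:
move_arm(steps=[[[-0.4,0.4,4.5],[0,0,0],88],[[-0.4,0.4,8.6],[0,0,0],88],[[-0.4,0.4,8.6],[0,0,0],88],[[-0.4,0.4,8.6],[0,0,0],0],[[-0.4,0.4,8.6],[0,0,0],0]])

```text
clock: 23.88
tool_pos: [0.5508, 0.3168, 0.1143]
tcp_rot: [2.081, 2.352, 0.003]
ft_force: [0.4, -0.1, -0.5]
gripper_width: 0.0395
grip_force: 0.0
```

Emit:
move_arm(steps=[[[0,0,0],[0,0,0],0],[[0,0,0],[0,0,0],0],[[0,0,0],[0,0,0],0],[[0,0,0],[0,0,0],0]])

```text
clock: 24.38
tool_pos: [0.5504, 0.3167, 0.1137]
tcp_rot: [2.082, 2.353, 0.002]
ft_force: [-3.0, -0.1, 10.4]
gripper_width: 0.0187
grip_force: 58.2
```

```bash
python3 - <<'E'
from h import *
s=get_state();print(inch(s["tool_pos"]),s["gripper_width"],s["ft_force"])
E
```

```text
[-0.00467756  0.18293812  0.11372676] 0.018744723069189104 [-3.00339534 -0.05061977 10.40840891]
```

Emit:
move_arm(steps=[[[-1.2,0,0],[0,0,0],0],[[-2.4,0,0],[0,0,0],0],[[-3.6,0,0],[0,0,0],0],[[-4.7,0,0],[0,0,0],0],[[-4.7,0,0],[0,0,0],0]])

```text
clock: 25.0
tool_pos: [0.5564, 0.2691, 0.1137]
tcp_rot: [2.083, 2.351, 0.001]
ft_force: [-1.7, -1.8, 10.5]
gripper_width: 0.0192
grip_force: 58.4
```

Emit:
move_arm(steps=[[[0,0,0],[0,0,0],0],[[0,0,0],[0,0,0],0]])

```text
clock: 25.25
tool_pos: [0.5563, 0.2698, 0.1137]
tcp_rot: [2.082, 2.352, 0.002]
ft_force: [-2.0, -2.3, 10.1]
gripper_width: 0.0188
grip_force: 58.5
```

```bash
python3 - <<'E'
from h import *
s=get_state();print(inch(s["tool_pos"]),s["gripper_width"],s["ft_force"])
E
```

```text
[-0.0045355   0.1356347   0.11372981] 0.018839248223763483 [-1.98049713 -2.2544294  10.0743919 ]
```

Emit:
move_arm(steps=[[[0,-0.5,0],[0,0,0],0],[[0,-1.0,0.1],[0,0,0],0],[[0,-1.5,0.3],[0,0,0],0],[[0,-2.0,0.5],[0,0,0],0],[[0,-2.0,0.5],[0,0,0],0]])

```text
clock: 25.88
tool_pos: [0.5407, 0.268, 0.1105]
tcp_rot: [2.078, 2.347, 0.016]
ft_force: [17.8, 2.4, 17.2]
gripper_width: 0.0187
grip_force: 77.2
```

```bash
python3 - <<'E'
from h import *
s=get_state();print(inch(s["tool_pos"]),s["gripper_width"],s["ft_force"])
E
```

```text
[-0.02022457  0.13577473  0.11053224] 0.01867311802710316 [17.81247189  2.43780408 17.20501293]
```

Emit:
move_arm(steps=[[[0,0.4,0],[0,0,0],60],[[0,0.4,0],[0,0,0],60],[[0,0.4,0],[0,0,0],60],[[0,0.4,-4],[0,0,0],60],[[0,0.4,-7],[0,0,0],60]])

```text
clock: 26.5
tool_pos: [0.5399, 0.2678, 0.1787]
tcp_rot: [2.082, 2.353, -0.0]
ft_force: [-0.0, -0.5, -0.4]
gripper_width: 0.0509
grip_force: 0.0
```

Emit:
move_arm(steps=[[[0,4,0],[0,0,0],0],[[0,6,0],[0,0,0],0],[[0,6,0],[0,0,0],0],[[0,6,0],[0,0,0],0],[[0,6,0],[0,0,0],0]])

```text
clock: 27.12
tool_pos: [0.599, 0.2754, 0.1778]
tcp_rot: [-2.081, -2.353, 0.0]
ft_force: [1.0, 0.2, -0.2]
gripper_width: -0.0001
grip_force: 0.0
```

```bash
python3 - <<'E'
from h import *
s=get_state();print(inch(s["tool_pos"]),s["gripper_width"],s["ft_force"],rel(ch(.02,.137,.115),6.96))
g=grab_frame("side"); f=grab_frame("top")
for n,F in(("s",g),("t",f)): 
    for a in(0,.35,.5): print(n,a,[proj(F,ch(-.045*np.sin(a),y,.086+.045*np.cos(a))).round(1).tolist() for y in(.142,.138,.135)])
o=np.zeros((400,800,3),np.uint8); o[:,:400]=cv2.resize(g["frame"][130:190,215:275],(400,400),interpolation=cv2.INTER_CUBIC)
o[:,400:]=cv2.resize(f["frame"][235:295,135:195],(400,400),interpolation=cv2.INTER_CUBIC); cv2.imwrite("pics/k1.png",o)
E
```

```text
[0.0385269  0.1360083  0.17777286] -7.602850406949179e-05 [ 0.98011897  0.1650147  -0.20046545] [[0.1, -1.85, 6.28], 'tool y yaw 7.0', 'tilt', [-0.0, 0.0, -1.0], ('turn', [-0.0, -0.0, 0.0])]
s 0 [[247.6, 154.7], [248.3, 155.5], [248.8, 156.1]]
s 0.35 [[241.9, 157.3], [242.6, 158.1], [243.1, 158.6]]
s 0.5 [[239.7, 158.9], [240.4, 159.7], [240.9, 160.3]]
t 0 [[158.4, 263.9], [160.6, 263.6], [162.2, 263.4]]
t 0.35 [[159.8, 272.3], [161.9, 272.0], [163.6, 271.8]]
t 0.5 [[160.6, 275.7], [162.8, 275.4], [164.4, 275.1]]
```

View pics/k1.png

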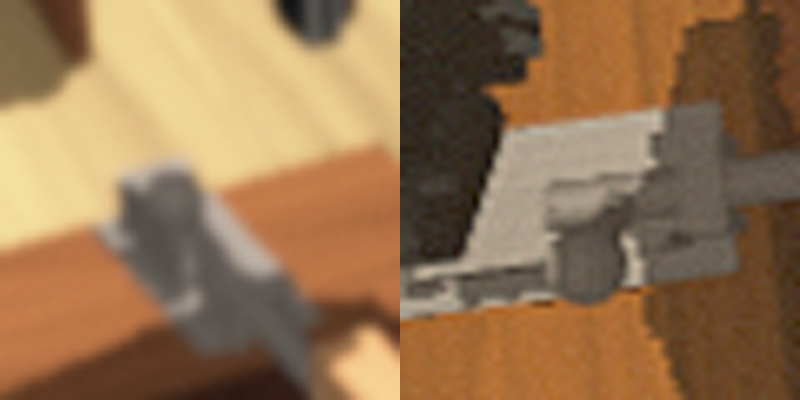

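Top crop: the knob at (592,270), i.e. pixel (163.8,275.5), matches a handle angle of about 0.5 at travel of about 0.047–0.049. The stem is in the notch past the fence, with the rod out over the cover. I'll push it down with the shut fingers.

Emit:
move_arm(steps=[[[0,-1.8,3],[0,0,0],0],[[0,-1.8,6.4],[0,0,0],0],[[0,-1.8,6.4],[0,0,0],0],[[0,-3,6.4],[0,0,0],0],[[0,-4,6.4],[0,0,0],0]])

```text
clock: 27.85
tool_pos: [0.5603, 0.2705, 0.1152]
tcp_rot: [2.081, 2.352, 0.003]
ft_force: [1.7, 0.1, -0.5]
gripper_width: 0.0003
grip_force: 0.7
```

Emit:
move_arm(steps=[[[0,-0.8,0],[0,0,0],0],[[0,-1.5,0],[0,0,0],0],[[0,-2.2,0],[0,0,0],0],[[0,-2.2,0],[0,0,0],0]])

```text
clock: 28.35
tool_pos: [0.5377, 0.2677, 0.1138]
tcp_rot: [-2.082, -2.353, 0.0]
ft_force: [-0.4, 0.6, -0.8]
gripper_width: -0.0
grip_force: 0.0
```

```bash
python3 - <<'E'
from h import *
s=get_state();print(inch(s["tool_pos"]),s["ft_force"],rel(ch(-.045,.137,.12),6.96))
E
```

```text
[-0.0232823   0.13581964  0.11377143] [-0.38061218  0.56919023 -0.76212081] [[0.12, -2.17, -0.62], 'tool y yaw 7.0', 'tilt', [-0.0, -0.0, -1.0], ('turn', [-0.0, 0.0, 0.0])]
```

Now I'll go over the top of the knob and press down.

Emit:
move_arm(steps=[[[0.1,-0.8,-0.9],[0,0,0],0],[[0.1,-2.4,-0.9],[0,0,0],0],[[0.1,-2.4,0],[0,0,0],0],[[0.1,-2.4,0.6],[0,0,0],0],[[0.1,-2.4,0.9],[0,0,0],0]])

```text
clock: 28.98
tool_pos: [0.5141, 0.2658, 0.1043]
tcp_rot: [-2.082, -2.353, 0.001]
ft_force: [-2.0, -0.5, 4.3]
gripper_width: -0.0002
grip_force: 1.9
```

Emit:
move_arm(steps=[[[0,0,0.1],[0,0,0],0],[[0,0,0.3],[0,0,0],0],[[0,0,0.3],[0,0,0],0]])

```text
clock: 29.35
tool_pos: [0.5141, 0.2659, 0.1028]
tcp_rot: [-2.082, -2.352, -0.001]
ft_force: [-10.6, -3.2, 27.0]
gripper_width: 0.0001
grip_force: 13.5
```

```bash
python3 - <<'E'
from h import *
s=get_state();print(inch(s["tool_pos"]),s["ft_force"])
E
```

```text
[-0.04694268  0.13685447  0.10280461] [-10.61007609  -3.18410008  26.97498871]
```

It stops firmly at the predicted height, with the knob top at about 0.104. I'll retract and check.

Emit:
move_arm(steps=[[[0,0,-4],[0,0,0],0],[[0,-3,-9],[0,0,0],0],[[4,-8,-12],[0,0,0],0],[[6,-14,-14],[0,0,0],0],[[6,-18,-14],[0,0,0],0]])

```text
clock: 29.98
tool_pos: [0.3266, 0.3044, 0.2426]
tcp_rot: [-2.08, -2.354, -0.004]
ft_force: [0.5, -0.0, -0.1]
gripper_width: 0.0002
grip_force: 0.0
```

```bash
python3 - <<'E'
from h import *
g=grab_frame("side"); f=grab_frame("top")
print(proj(f,ch(-.0443,.138,.0936)),get_state()["tool_pos"])
o=np.zeros((600,800,3),np.uint8); o[:300,:400]=cv2.resize(f["frame"],(400,300)); o[:300,400:]=cv2.resize(g["frame"],(400,300))
o[300:,:400]=cv2.resize(f["frame"][230:305,120:220],(400,300),interpolation=cv2.INTER_CUBIC); o[300:,400:]=cv2.resize(g["frame"][140:260,190:350],(400,300),interpolation=cv2.INTER_CUBIC)
cv2.imwrite("pics/fin.png",o)
E
```

```text
[169.31917633 287.43709265] [0.32447049 0.30392028 0.24244426]
```

View pics/fin.png

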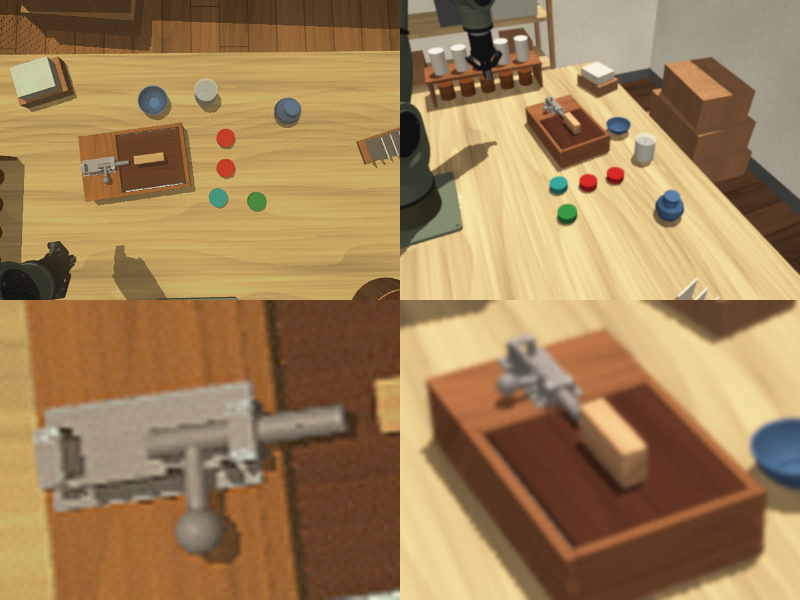

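The final view shows the knob at top pixel (170,288), against (169,287) predicted for fully down. The rod is across the flush cover, and the bowl, candle and vase have not moved. I'm handing it in.

```bash
python3 -c "
from rig import *
print(job_done())"
```

```text
the job is handed in; nothing more can be done
None
```

The chest is shut and handed in: I drew the bolt back, put both black tins inside (no soaps were on the counter), pressed the cover flush, then slid the bolt across and turned its handle down into the notch; the candle, bowl and vase look unmoved in the final view.

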